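# Draw a set stroke on the piston sampler and hold it

### The arm

A 6-joint arm with a two-finger parallel gripper is mounted at the origin on a cart in front of the work surface, level with it; the furniture and walls round the work are solid. World frame = base frame: x ahead of the robot, y to its left, z up, the work surface at z = 0. Lengths are in m, angles in degrees, forces in N, time in s.
With the tool pointing down it reaches from about 0.4 to 0.825 m from the base axis. Payload 7 kg.
Tool frame: the origin (TCP) lies midway between the tips of the shut fingers; the grasp point (between the pads) lies 19 mm behind it (hold_point_z is the distance from the TCP to the grasp point, in m); z points along the fingers, y is the line along which they close (so a half turn about z gives the same grasp; the last joint's range is limited). The gripper opens to 88 mm and grips with 3 to 60 N. Pads are 19 mm wide; open, the fingers measure 130 mm over their backs; the gripper's body (78 mm by 193 mm) begins 47 mm behind the grasp point.
Start: joints at [84.173, 20.546, 0.682, 0, -70.136, -16.507], TCP at [0.257, 0.624, 0.227] pointing down, gripper open.
Joint ranges: [-176.03, 176.03], [-82.01, 121.73], [-58.28, 71.71], [-173.87, 95.51], [-174.79, -0.11], [-173.66, 173.66]. Speed limits (degrees/s): [136.94, 136.94, 172.46, 180, 180, 180].

### API

Orientations are given as [roll, pitch, yaw] about the fixed x, y, z axes, in that order (R = Rz(yaw) Ry(pitch) Rx(roll)).
In Python, from plant import get_state, capture, close_job, hold_point_z gives the robot as it stands.
- The arm moves only by the shell command python3 -m inch 'ROWS' [FORCE]. ROWS is text: rows parted by semicolons, each of 5 numbers parted by spaces: the shift along the tool's x, y, z normalised to -1 to 1, where 1 is 0.15 m, then the turn about the tool's z normalised to -1 to 1, where 1 is 360 degrees, then the opening, from 0 (shut) to 1 (fully open). In form: tx ty tz spin grip; .... A call has exactly 8 rows; each row shifts and turns the commanded pose from where the row before left it, along the tool's axes as they then stand; what a row does not reach is not made up. A row lasts 1/8 s, in which the tool goes at most 62.5 mm and 10.7 degrees, less where a joint would pass 70% of its speed; a pose out of reach is approached as far as the arm can. A call with a number of a shift or a turn outside -1 to 1 is refused whole. A call with a gripper value outside its range is refused whole. The fingers move at their own pace and stop on an object; FORCE is the grip in N (left out, the last holds). Time passes only in rows, so rows that do not move let the fingers close, or fill a call up. It gives the time, the measured TCP pose, the force, the opening and the grip force at its end, in the units of the state.
- get_state(): the state, without advancing time (a new reading comes with each control period).
- capture(name): name is "scene" or "top" or "wrist"; returns a dict with "color" (480x640x3 uint8, blue, green, red), "mtx" (3x3 intrinsics, pixels), "dist_coeffs" ([k1, k2, p1, p2, k3] as OpenCV has them; the pictures are not rectified), "R" (3x3) and "t" (3): a world point X has camera coordinates R X + t. Camera axes: x right, y down, z forward; pixel columns grow to the right and rows downward; lengths in m; the calibration is good to about 2 mm. A picture is of the moment at which its call begins. There is no depth.
- close_job(): hands the job in; it is judged then, once.
The state is a dict: "time_s": time; "joints": joint angles; "qd": joint speeds; "joint_torque": joint torques, N m; "tcp_pos": TCP position; "eef_rot": TCP orientation; "contact_force": force on the tool from outside, world axes, zero at the start; "moment": the same for the moment, N m; "gripper_width": finger opening in m; "gripper_force": force on a finger pad.
Only numpy, scipy, OpenCV 4.12 (cv2) and the standard library are available. Lean on these libraries where they do the work, as an engineer would, in place of code of your own. Each camera call takes 0.05 s, during which the arm holds its last target. There are 200 camera calls.

### The job

Lift the upturned glass beaker (a dust cover) off the upright piston sampler and gently stand it on the bench, clear of the sampler. Then draw the piston rod straight up by its grip, not forcing it sideways, until its round disc is level with the pointer beside it, still in the barrel, and finish while holding it there. Leave the other things alone.

Things in the scene. Friction and masses are not known exactly. Their poses are not given: they have to be found in the camera images.
- sampler: Upright piston sampler fixed to the bench: grey foot plate 120 (x) x 200 (y, -70 to +130) x 12 mm, aluminium barrel 44 mm wide (50 at the ribbed nut), flat top at z = 118 mm, bore 17.6 mm wide. Origin on the barrel axis at bench level, z up along the bore. A post, 10 mm thick, 190 mm high, stands at y = +85 mm.
- pointer: Clamp block 22 x 22 x 16 mm (thumb screw to +x), fixed on the post at a height that differs between starts, with a flat arm 8 mm wide, 4 mm thick reaching along -y towards the barrel. Origin: centre of the block and mid-height of the arm, 85 mm from the barrel axis. Its height (152 to 177 mm above the bench) is where the disc's mid-plane must be.
- pointer_tip (a point): The tip of the pointer arm, at its mid-height, 40 mm from the barrel axis.
- rod: Loose piston rod, 0.2 to 0.33 kg. Origin: centre of its steel disc (64 mm wide, 8 thick), which first lies on the barrel, origin 122 mm above the bench. Below it a 16 mm rod goes 85 mm down the bore (0.8 mm play all round); above it a neck and a flat black grip. z up. It turns freely and sinks back if let go; drawing it 30 to 55 mm leaves at least 30 mm in the bore.
- rod_grip (a point): Centre of the black grip, 41 mm above the rod's origin. The grip is 14 mm thick along the rod's x axis (pinch here), 30 mm wide along its y axis and 38 mm tall.
- rod_foot (a point): Lower end of the rod, 89 mm below the rod's origin.
- beaker: Clear glass beaker, 68 mm tall, 50 mm wide at its base, 55 at the rim, 50 g, upside down on the disc, over the grip. Origin: centre of the outside of its base, uppermost at the start (its z axis points down; 194 mm above the bench). Grasp it across the outside from above; raise it 60 mm or more to clear the grip. Set it down either way up.
- sample_cup: White lidded sample cup, 46 mm wide, 57 mm tall; origin at the centre of its underside. A bystander.
- wash_bottle: White wash bottle with a bent spout, 62 mm wide, 182 mm tall; origin on its underside. A bystander.
- petri_dish: Clear petri dish, 61 mm wide, 15 mm tall; origin at the centre of its underside. A bystander.
Not all that is in view belongs to the job. Of the things like the sampler, leave any that is green or yellow; of the rest the larger one is meant.

How it is judged (in metres and radians):
On the way, in this order (a step that is already met when the one before it is completed fails the run):
1. the beaker stands on the bench clear of the sampler, let go, with the rod still fully down (horizontal distance between beaker and sampler above 0.1 m and ((angle between beaker's own z axis and vertical below 0.1 rad and height (world z) of beaker below 0.006 m) or (angle between beaker's own z axis and vertical above 3.04 rad and height (world z) of beaker between 0.06 and 0.074 m)) and contact force between the fingers and beaker below 0.3 N and z of rod in the frame of sampler below 0.127 m), for 0.2 s.
2. the disc has been drawn up level with the pointer by the gripper (z of rod in the frame of pointer between -0.005 and 0.005 m and contact force between the fingers and rod above 3 N), for 0.2 s.
At the end, for the whole second after the job is handed in: Fingers grip the rod (over 3 N); disc within 5 mm of the pointer's height; rod in the bore, within 2 degrees of its axis, at rest, pressing the barrel under 12 N, not touching pointer or beaker; beaker at rest on the bench, base or rim down, over 100 mm from the barrel axis (all of step 2 and horizontal distance between beaker and sampler above 0.1 m and ((angle between beaker's own z axis and vertical below 0.1 rad and height (world z) of beaker below 0.006 m) or (angle between beaker's own z axis and vertical above 3.04 rad and height (world z) of beaker between 0.06 and 0.074 m)) and contact force between rod and pointer below 0.5 N and contact force between rod and beaker below 0.5 N and angle between the z axis of rod and the z axis of sampler, either way round below 0.035 rad and contact force between rod and sampler below 12 N and linear speed of each of rod, beaker below 0.02 m/s and z of rod_foot in the frame of sampler below 0.108 m and horizontal distance between rod and sampler below 0.006 m); the arm keeps its last pose, push and grip.
It fails at once if the rod is pulled right out of the barrel (its foot less than 10 mm inside) (z of rod_foot in the frame of sampler above 0.108 m).
It fails at once if the rod is forced against the barrel (over 40 N) (contact force between rod and sampler above 40 N).
It fails at once if the beaker is dropped or slammed down (over 0.5 m/s near the bench) (height (world z) of beaker below 0.082 m and linear speed of beaker above 0.5 m/s).
It fails at once if a bystander is moved more than 20 mm (distance of any of sample_cup, wash_bottle, petri_dish from where it was at the start of the episode above 0.02 m).
It also fails if it takes over 56 s, if anything falls off the work surface, if the arm or the gripper's body presses on something with over 40 N, if the wrist force passes 120 N, or if a joint passes its speed limit or range.

## Working session

There is one attempt and no reset: what is moved stays moved. The work goes in short steps, Python scripts to look and compute and a shell command to move; the robot and the scene stay as the last step left them, time stands still between calls to the robot, and variables do not carry over. Pictures are saved under pics/ and viewed, at most 10 in all, crops included, and the job is handed in when it is done.

```bash
mkdir -p pics; ls; python3 - <<'E'
from plant import *
import cv2,numpy as np
s=get_state();print(s['tcp_pos'],s['eef_rot'],s['gripper_width'],hold_point_z() if callable(hold_point_z) else hold_point_z)
for n in ('scene','top'):
    c=capture(n);cv2.imwrite(f'pics/{n}0.png',c['color']);np.savez(f'pics/{n}0.npz',**c)
    print(n,(-c['R'].T@c['t']).round(3),c['R'].round(2).tolist(),c['mtx'].round(0).tolist())
E
```

```text
pics
[0.25633314 0.62390736 0.22560761] [ 1.79903640e+02 -9.47269465e-03 -2.23379695e+01] 0.08761780143749603 0.0188
scene [-0.13  -0.929  0.755] [[0.77, -0.64, -0.01], [-0.32, -0.37, -0.87], [0.56, 0.67, -0.49]] [[446.0, 0.0, 314.0], [0.0, 446.0, 226.0], [0.0, 0.0, 1.0]]
top [ 0.467 -0.05   1.541] [[-0.02, -1.0, 0.02], [-1.0, 0.02, -0.06], [0.06, -0.02, -1.0]] [[528.0, 0.0, 329.0], [0.0, 528.0, 241.0], [0.0, 0.0, 1.0]]
```

View pics/scene0.png

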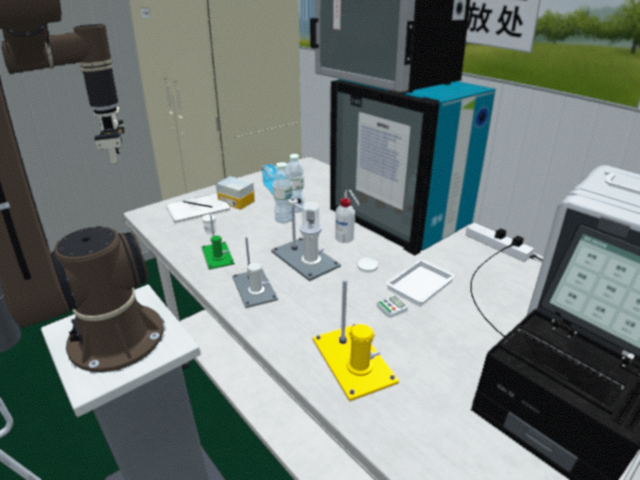

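View pics/top0.png

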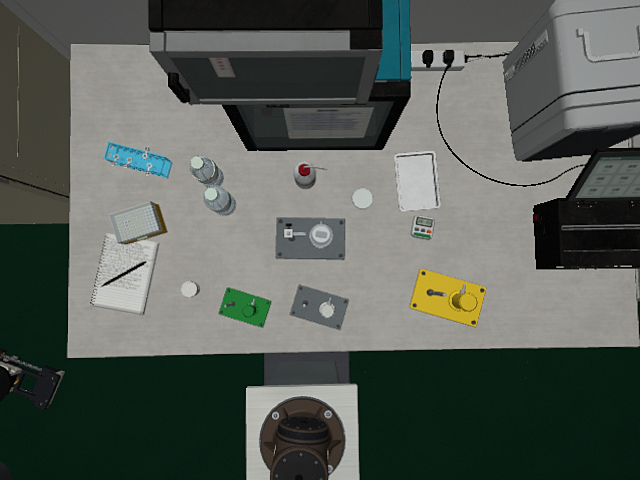

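The top view shows the larger grey sampler with its plate at about (276–345, 218–260), its barrel at about (320, 234) and its pointer block at (288, 233). The wash bottle is at (305, 175), the petri dish at (362, 198) and the sample cup at (190, 289).

```bash
cat > h.py <<'E'
import numpy as np,cv2
def ray(c,uv):
    p=cv2.undistortPoints(np.array([[uv]],float),c['mtx'],c['dist_coeffs'])[0,0]
    R=np.array(c['R']);o=-R.T@np.array(c['t']).ravel()
    return o,R.T@np.array([p[0],p[1],1.])
def onz(c,uv,z):
    o,d=ray(c,uv);return o+d*(z-o[2])/d[2]
def tri(c1,u1,c2,u2):
    o1,d1=ray(c1,u1);o2,d2=ray(c2,u2)
    s=np.linalg.lstsq(np.c_[d1,-d2],o2-o1,rcond=None)[0]
    a,b=o1+d1*s[0],o2+d2*s[1];return (a+b)/2,np.linalg.norm(a-b)
def proj(c,X):
    return cv2.projectPoints(np.array(X,float).reshape(-1,3),cv2.Rodrigues(np.array(c['R']))[0],np.array(c['t'],float),c['mtx'],c['dist_coeffs'])[0][:,0]
E
python3 - <<'E'
from h import *
T=dict(np.load('pics/top0.npz'));S=dict(np.load('pics/scene0.npz'))
im=T['color'];sub=im[205:272,265:355].astype(int)
g=sub.mean(2);m=((g<140)).astype(np.uint8)
m=cv2.morphologyEx(m,cv2.MORPH_CLOSE,np.ones((15,15)))
cs=max(cv2.findContours(m,0,2)[0],key=cv2.contourArea)
r=cv2.minAreaRect(cs);print(r)
q=cv2.boxPoints(r)+[265,205]
P=np.array([onz(T,x,.012) for x in q]);print(P.round(4)[:,:2].tolist(),[np.linalg.norm(P[i]-P[i-1]).round(3) for i in range(4)],P.mean(0).round(4))
a=cv2.resize(T['color'][205:270,265:355],None,fx=6,fy=6,interpolation=2)
b=cv2.resize(S['color'][185:285,260:360],None,fx=4,fy=4,interpolation=2)
w=np.zeros((600,800,3),np.uint8);a=a[:,:];w[:390,:540]=a;cv2.imwrite('pics/a.png',w[:390,:540])
cv2.imwrite('pics/b.png',cv2.resize(S['color'][185:285,260:360],None,fx=6,fy=6,interpolation=2))
E
```

```text
((45.12763977050781, 33.09703063964844), (70.31714630126953, 42.666080474853516), 0.9877603054046631)
[[0.5152, 0.0709], [0.639, 0.0673], [0.6323, -0.1369], [0.5081, -0.1323]] [np.float64(0.203), np.float64(0.124), np.float64(0.204), np.float64(0.124)] [ 0.5737 -0.0328  0.012 ]
```

View pics/a.png

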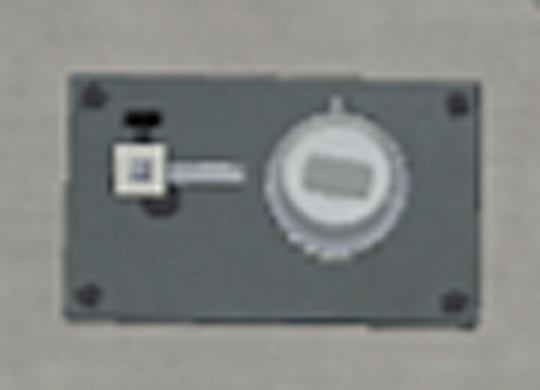

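View pics/b.png

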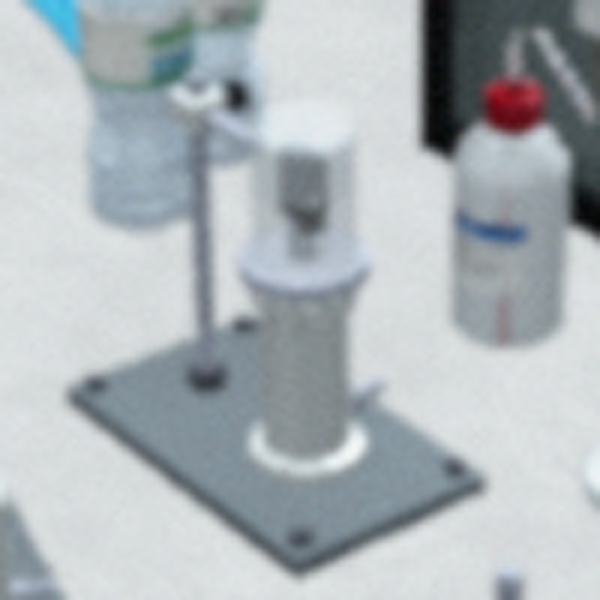

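The top crop shows the beaker base centre at full-frame (321.2, 233.8), the grip's long side nearly along y, the post and block at (288.3, 233) and the arm tip at (305.7, 234). The scene crop shows the beaker over the black grip, with the pointer block near (293, 201).

```bash
python3 - <<'E'
from h import *
T=dict(np.load('pics/top0.npz'));S=dict(np.load('pics/scene0.npz'))
f=lambda u,v:(265+u/6,205+v/6); g=lambda u,v:(260+u/6,185+v/6)
print('beaker base',onz(T,f(337,173),.194)[:2], 'post top',onz(T,f(141,168),.19)[:2])
print('beaker tri',tri(T,f(337,173),S,g(305,130)))
a,b=onz(T,f(305,176),.182),onz(T,f(370,179),.182); print('grip axis',np.degrees(np.arctan2(*(b-a)[:2])))
print('tip tri',tri(T,f(244,174),S,g(262,138)),'block',tri(T,f(141,168),S,g(198,97)))
for n,u,v,z in(('petri',362,198,.008),('cup',190,289,.057),('wash',305,175,.17)):print(n,onz(T,(u,v),z)[:2])
print('green',onz(T,(245,307),.012),'small',onz(T,(320,306),.012))
y=np.array([.035,.999,0]);o=np.array([.5727,-.0628,0])
for z in(.15,.16,.17,.18):print(z,(proj(S,[o+.04*y+[0,0,z],o+.085*y+[0,0,z]])-[260,185])*6)
E
```

```text
beaker base [ 0.57124981 -0.06307195] post top [0.57504591 0.02053617]
beaker tri (array([ 0.57245932, -0.0639003 ,  0.1922709 ]), np.float64(0.002688535899768161))
grip axis -176.42515294766758
tip tri (array([ 0.57557342, -0.02476793,  0.17184728]), np.float64(0.005935735179663869)) block (array([0.57609485, 0.02123965, 0.17676506]), np.float64(3.272212319761285e-05))
petri [ 0.68900094 -0.18619666]
cup [0.43420149 0.3019907 ]
wash [ 0.72831162 -0.02359927]
green [0.37873155 0.15681734 0.012     ] small [ 0.37722526 -0.05792807  0.012     ]
0.15 [[251.86508364 178.2603043 ]
 [197.91253953 145.19314117]]
0.16 [[251.43808039 159.91508743]
 [197.30124646 127.16534418]]
0.17 [[251.00865553 141.43327702]
 [196.68680772 109.00755382]]
0.18 [[250.57680461 122.81393273]
 [196.06922297  90.71892096]]
```

```bash
python3 -m inch '0 0 -.07 .0247 1;0 0 -.07 .0247 1;0 0 -.07 .0247 1;0 0 -.07 .0247 1;0 0 -.07 .0247 1;0 0 -.07 .0247 1;0 0 -.07 .0247 1;0 0 -.07 .0247 1' 10; cat >> h.py <<'E'
from scipy.spatial.transform import Rotation as Ro
def need(s,target,yaw=None):
    R=Ro.from_euler('xyz',s['eef_rot'],degrees=True).as_matrix()
    return (R.T@(np.array(target)-s['tcp_pos'])/.15).round(3)
E
python3 -c "
from h import *;from plant import *
s=get_state();print(s['tcp_pos'],s['eef_rot'],s['joints'],need(s,[.5725,-.063,.31]))"
```

```text
time_s: 1.1
tcp_pos: [0.2564, 0.6241, 0.3103]
eef_rot: [180.0, -0.1, -93.8]
contact_force: [0.3, 1.1, -0.1]
gripper_width: 0.0875
gripper_force: 0.0
[0.2564223  0.62412578 0.31033178] [ 1.79986593e+02 -5.56824260e-02 -9.37648584e+01] [ 8.41722819e+01  1.84939916e+01  8.44159269e+00 -1.15698052e-02
 -8.00037302e+01 -8.79351329e+01] [ 4.433 -2.403  0.006]
```

```bash
python3 -m inch '.277 -.15 0 0 1;.277 -.15 0 0 1;.277 -.15 0 0 1;.277 -.15 0 0 1;.277 -.15 0 0 1;.277 -.15 0 0 1;.277 -.15 0 0 1;.277 -.15 0 0 1' >/dev/null;  python3 -m inch '.277 -.15 0 0 1;.277 -.15 0 0 1;.277 -.15 0 0 1;.277 -.15 0 0 1;.277 -.15 0 0 1;.25 -.15 0 0 1;.2 -.15 0 0 1;.1 -.15 0 0 1'
python3 -c "
from h import *;from plant import *
c=capture('wrist');cv2.imwrite('pics/w1.png',c['color']);np.savez('pics/w1.npz',**c)
s=get_state();print(s['tcp_pos'],s['eef_rot'],need(s,[.5725,-.063,.31]))"
```

```text
time_s: 3.1
tcp_pos: [0.5784, -0.0207, 0.3103]
eef_rot: [180.0, -0.0, -93.6]
contact_force: [-0.7, 0.5, -0.0]
gripper_width: 0.0877
gripper_force: 0.0
[ 0.58036554 -0.02161351  0.30953517] [ 1.79941227e+02 -7.18332749e-02 -9.35591386e+01] [ 0.279  0.035 -0.003]
```

View pics/w1.png

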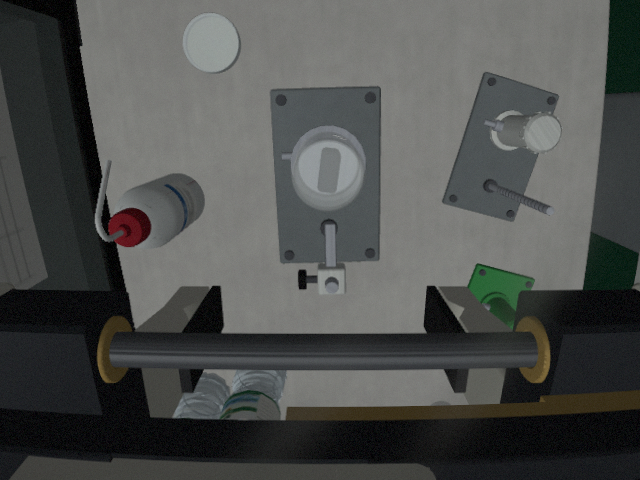

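The wrist view shows the beaker base at about (329, 172) with the grip in it. The plate corners are (271, 90), (380, 87), (380, 261) and (281, 263), the pointer arm tip is at about (330, 223) and the post top is at (331, 286). Both bystanders nearby are well clear.

```bash
python3 - <<'E'
from h import *
from plant import get_state
W=dict(np.load('pics/w1.npz'));T=dict(np.load('pics/top0.npz'));S=dict(np.load('pics/scene0.npz'))
q=[(271,89),(380,87),(380,261),(281,263)]
P=np.array([onz(W,x,.012) for x in q]);print(P[:,:2].round(4).tolist(),P.mean(0))
y=(P[2]+P[3]-P[0]-P[1]);y/=np.linalg.norm(y);o=P.mean(0)-.03*y;print('o',o[:2],'yaw',np.degrees(np.arctan2(-y[0],y[1])))
print('beaker',onz(W,(329,172),.194)[:2],'posttop',onz(W,(331,286),.19)[:2])
a,b=onz(W,(333,149),.182),onz(W,(326,192),.182);print('grip yaw',np.degrees(np.arctan2(-(b-a)[0],(b-a)[1])),(a+b)/2)
f=lambda u,v:(265+u/6,205+v/6); g=lambda u,v:(260+u/6,185+v/6)
print('tip WT',tri(W,(330,223),T,f(244,174)),'WS',tri(W,(330,223),S,g(258,136)))
print(need(get_state(),[.572,-.063,.31]))
E
```

```text
[[0.627, -0.1314], [0.51, -0.1264], [0.5148, 0.0718], [0.6338, 0.067]] [ 0.57140833 -0.02975546  0.012     ]
o [ 0.57053227 -0.05974267] yaw -1.6733848920320957
beaker [ 0.57145326 -0.0615669 ] posttop [0.57475153 0.02365057]
grip yaw -12.530352288152987 [ 0.57098588 -0.06087075  0.182     ]
tip WT (array([ 0.5725342 , -0.02314898,  0.18304546]), np.float64(0.00046703469081618406)) WS (array([ 0.57485898, -0.02267236,  0.17320114]), np.float64(0.005956568559786094))
[ 0.279  0.039 -0.003]
```

```bash
python3 -m inch '.14 .02 0 0 1;.133 .022 0 0 1;0 0 .1 0 1;0 0 .15 0 1;0 0 .15 0 1;0 0 .1 0 1;0 0 0 0 1;0 0 0 0 1' 
python3 -c "
from h import *;from plant import *
c=capture('wrist');cv2.imwrite('pics/w2.png',c['color']);np.savez('pics/w2.npz',**c)
s=get_state();print(s['tcp_pos'],s['eef_rot'],need(s,[.5715,-.062,.146]))"
```

```text
time_s: 4.15
tcp_pos: [0.5698, -0.0594, 0.2363]
eef_rot: [-179.9, -0.0, -93.5]
contact_force: [0.2, -0.1, 1.5]
gripper_width: 0.0876
gripper_force: 0.0
[ 0.56991497 -0.05934537  0.23650245] [-1.79916193e+02  7.84048558e-03 -9.34518383e+01] [ 0.017 -0.011  0.603]
```

View pics/w2.png

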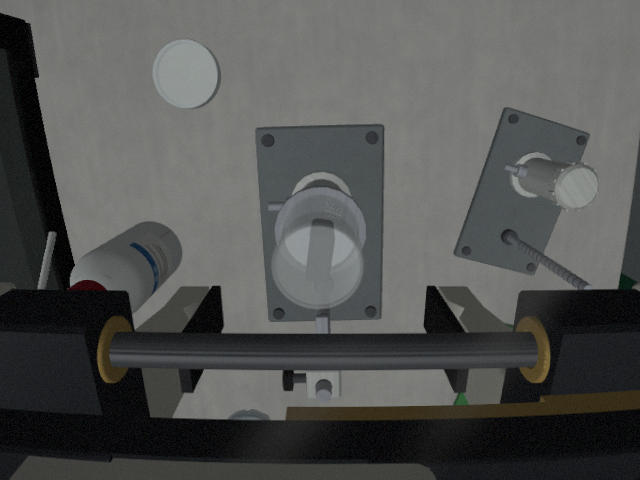

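The beaker base is at about (318, 262), centred between the fingers. I descend and grip.

```bash
python3 -c "
from h import *
W=dict(np.load('pics/w2.npz'));print(onz(W,(318,262),.194))"
python3 -m inch '.017 -.008 .1 0 1;0 0 .15 0 1;0 0 .15 0 1;0 0 .12 0 1;0 0 .08 0 1;0 0 0 0 1;0 0 0 0 .55;0 0 0 0 .55' 10
python3 -m inch '0 0 0 0 .5;0 0 0 0 .5;0 0 0 0 .5;0 0 0 0 .5;0 0 0 0 .5;0 0 0 0 .5;0 0 0 0 .5;0 0 0 0 .5' 10
```

```text
[ 0.57202784 -0.06286691  0.194     ]
time_s: 5.2
tcp_pos: [0.5709, -0.062, 0.1463]
eef_rot: [-179.9, 0.0, -93.5]
contact_force: [-0.8, -0.2, -0.4]
gripper_width: 0.0731
gripper_force: 0.0
time_s: 6.2
tcp_pos: [0.5707, -0.062, 0.1458]
eef_rot: [-180.0, 0.0, -93.5]
contact_force: [0.4, 0.3, 4.1]
gripper_width: 0.0524
gripper_force: 10.1
```

```bash

python3 -m inch '0 0 -.03 0 .5;0 0 -.06 0 .5;0 0 -.12 0 .5;0 0 -.15 0 .5;0 0 -.15 0 .5;0 0 -.12 0 .5;0 0 -.07 0 .5;0 0 0 0 .5'
python3 -m inch '.07 .03 0 0 .5;.14 .06 0 0 .5;.2 .08 0 0 .5;.2 .08 0 0 .5;.2 .08 0 0 .5;.14 .05 0 0 .5;.07 .03 0 0 .5;0 0 0 0 .5'
python3 -c "
from h import *;from plant import *
a=capture('wrist')['color'];b=capture('scene')['color'][185:325,240:400]
o=np.hstack([cv2.resize(a,(400,300)),cv2.resize(b,(343,300))]);cv2.imwrite('pics/c3.png',o)
s=get_state();print(need(s,[.5,-.21,.021]))"
```

```text
time_s: 7.2
tcp_pos: [0.5706, -0.062, 0.2512]
eef_rot: [-179.9, 0.0, -93.5]
contact_force: [1.0, 0.2, -0.5]
gripper_width: 0.0527
gripper_force: 10.0
time_s: 8.2
tcp_pos: [0.4991, -0.2119, 0.2504]
eef_rot: [180.0, 0.0, -93.6]
contact_force: [-0.7, 0.1, 0.1]
gripper_width: 0.0528
gripper_force: 10.0
[-6.00e-03 -1.00e-03  1.53e+00]
```

View pics/c3.png

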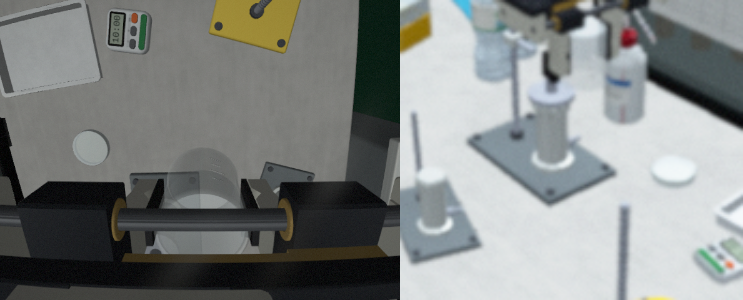

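The beaker is held, and the rod stayed down on the barrel. I lower it, slowly at the end.

```bash

python3 -m inch '0 0 .1 0 .5;0 0 .2 0 .5;0 0 .25 0 .5;0 0 .25 0 .5;0 0 .25 0 .5;0 0 .2 0 .5;0 0 .1 0 .5;0 0 .05 0 .5'
python3 -m inch '0 0 .04 0 .5;0 0 .03 0 .5;0 0 .02 0 .5;0 0 0 0 .5;0 0 0 0 .5;0 0 0 0 .5;0 0 0 0 .5;0 0 0 0 .5'
```

```text
time_s: 9.3
tcp_pos: [0.4996, -0.2108, 0.0397]
eef_rot: [179.9, -0.0, -93.4]
contact_force: [0.4, -0.0, -0.4]
gripper_width: 0.0523
gripper_force: 10.0
time_s: 10.3
tcp_pos: [0.4998, -0.2111, 0.0271]
eef_rot: [-180.0, 0.0, -93.5]
contact_force: [-0.3, 0.1, -0.3]
gripper_width: 0.0522
gripper_force: 10.0
```

```bash

python3 -m inch '0 0 .01 0 .5;0 0 .01 0 .5;0 0 .008 0 .5;0 0 .006 0 .5;0 0 .004 0 .5;0 0 0 0 .5;0 0 0 0 .5;0 0 0 0 .5'
```

```text
time_s: 11.3
tcp_pos: [0.4998, -0.2111, 0.0214]
eef_rot: [-180.0, -0.0, -93.5]
contact_force: [-0.4, 1.1, -0.6]
gripper_width: 0.0524
gripper_force: 10.0
```

```bash

python3 -m inch '0 0 .005 0 .5;0 0 .004 0 .5;0 0 .003 0 .5;0 0 .002 0 .5;0 0 0 0 .5;0 0 0 0 .5;0 0 0 0 .5;0 0 0 0 .5'
```

```text
time_s: 12.3
tcp_pos: [0.4998, -0.2111, 0.0198]
eef_rot: [-180.0, -0.0, -93.5]
contact_force: [-1.4, 0.2, 6.7]
gripper_width: 0.0525
gripper_force: 10.1
```

It has touched the bench with 6.7 N. I release it and go up.

```bash

python3 -m inch '0 0 0 0 .62;0 0 0 0 .65;0 0 0 0 .7;0 0 0 0 .8;0 0 0 0 1;0 0 0 0 1;0 0 0 0 1;0 0 0 0 1'
python3 -m inch '0 0 -.05 0 1;0 0 -.15 0 1;0 0 -.25 0 1;0 0 -.3 0 1;0 0 -.3 0 1;0 0 -.3 0 1;0 0 -.25 0 1;0 0 -.1 0 1'
python3 -c "
from h import *;from plant import *
a=capture('wrist')['color'];S=capture('scene');T=capture('top')
for n,c in(('scene',S),('top',T)):np.savez(f'pics/{n}4.npz',**c)
b=S['color'][185:285,260:360];d=T['color'][205:270,275:365]
cv2.imwrite('pics/c4.png',np.vstack([np.hstack([cv2.resize(b,(400,400),interpolation=2),cv2.resize(d,(400,289),interpolation=2)[:,:] if 0 else np.vstack([cv2.resize(d,(400,289),interpolation=2),np.zeros((111,400,3),np.uint8)])])]))
s=get_state();print(s['tcp_pos'],need(s,[.54,-.11,.25]))"
```

```text
time_s: 13.3
tcp_pos: [0.4998, -0.2111, 0.0193]
eef_rot: [-180.0, 0.0, -93.5]
contact_force: [-0.6, -0.3, 1.1]
gripper_width: 0.0875
gripper_force: 0.0
time_s: 14.3
tcp_pos: [0.5004, -0.2113, 0.2775]
eef_rot: [-179.8, -0.0, -93.5]
contact_force: [-0.2, 0.6, -0.9]
gripper_width: 0.0876
gripper_force: 0.0
[ 0.49967354 -0.21092115  0.27435906] [-0.688 -0.227  0.163]
```

View pics/c4.png

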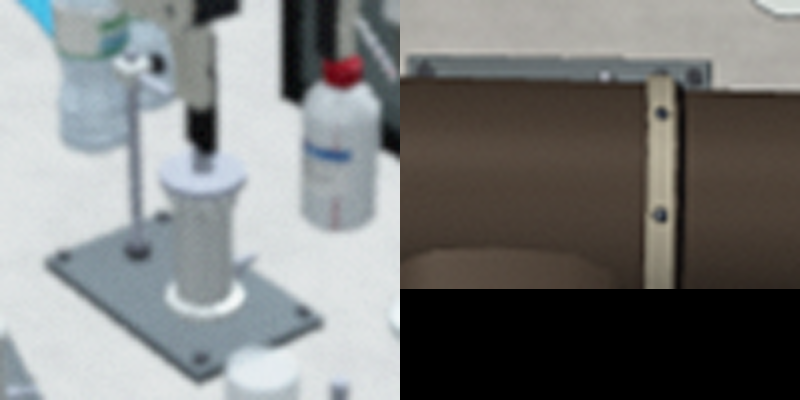

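The beaker stands on its rim at the bottom of the view, and the rod is still seated with the disc flat and the grip bare. I move back to look at the grip and pointer from the wrist.

```bash

python3 -m inch '-.1 -.03 0 0 1;-.2 -.05 0 0 1;-.25 -.07 0 0 1;-.25 -.07 0 0 1;-.25 -.07 0 0 1;-.2 -.06 0 0 1;-.15 -.04 0 0 1;0 0 0 0 1'
python3 -c "
from h import *;from plant import *
W=capture('wrist');np.savez('pics/w5.npz',**W);a=W['color'];cv2.imwrite('pics/w5.png',cv2.resize(a[100:330,200:450],None,fx=2.4,fy=2.4,interpolation=2))"
python3 -m inch '-.15 0 0 0 1;-.2 0 0 0 1;-.15 0 0 0 1;-.05 0 0 0 1;0 0 0 0 1;0 0 0 0 1;0 0 0 0 1;0 0 0 0 1'
python3 -c "
from h import *;from plant import *
W=capture('wrist');np.savez('pics/w6.npz',**W);a=W['color'];cv2.imwrite('pics/w6.png',cv2.resize(a[20:290,200:450],None,fx=2.2,fy=2.2,interpolation=2))
s=get_state();print(s['tcp_pos'])"
```

```text
time_s: 15.45
tcp_pos: [0.5709, -0.0034, 0.273]
eef_rot: [179.9, -0.0, -93.4]
contact_force: [0.2, -0.8, -0.4]
gripper_width: 0.0878
gripper_force: 0.0
time_s: 16.5
tcp_pos: [0.5759, 0.0769, 0.2743]
eef_rot: [-180.0, 0.0, -93.5]
contact_force: [-0.4, 0.7, -0.2]
gripper_width: 0.0874
gripper_force: 0.0
[0.57588685 0.07702925 0.274306  ]
```

View pics/w5.png

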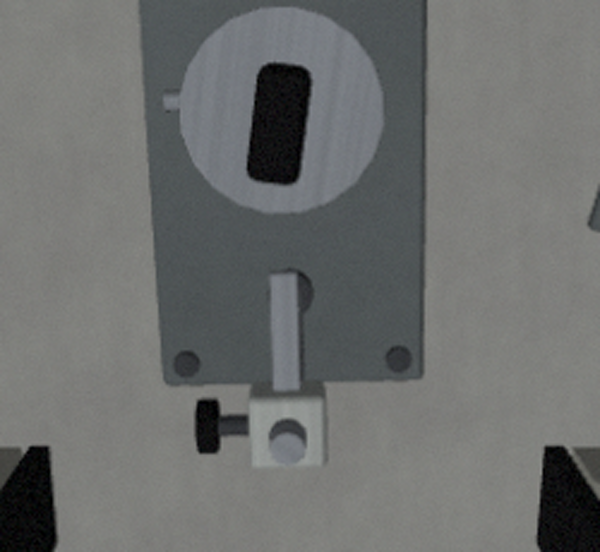

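View pics/w6.png

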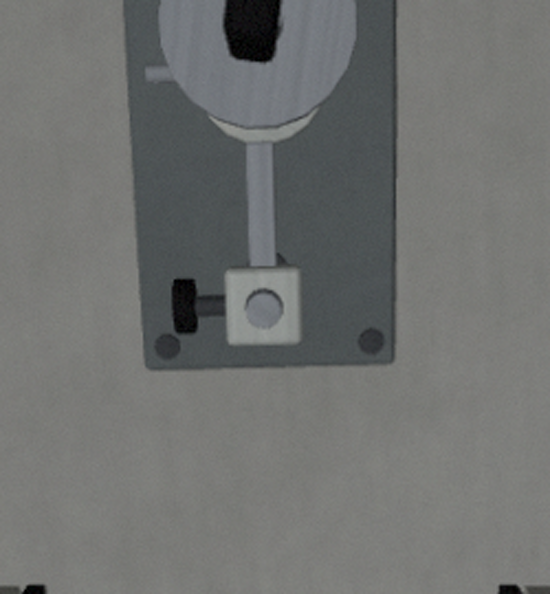

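In w5 the disc centre is at crop (282, 110), the grip top centre at (279, 123), the arm tip at (284, 273) and the block's top face spans (251–326, 397–466). In w6 the tip is at (260, 143), the block's top face spans (226–301, 268–344) and the disc edge is at (258, 129).

```bash
python3 - <<'E'
from h import *
from plant import get_state
A=dict(np.load('pics/w5.npz'));B=dict(np.load('pics/w6.npz'))
f=lambda p:(200+p[0]/2.4,100+p[1]/2.4); g=lambda p:(200+p[0]/2.2,20+p[1]/2.2)
for n,a,b in(('tip(h+2)',(284,273),(260,143)),('bUL(h+8)',(251,397),(226,268)),('bUR',(325,396),(300,268)),('bLL',(251,466),(229,344)),('bLR',(326,464),(301,343)),
 ('posttop .19',(288,447),(264,308)),('disc .126',(282,213),(258,129)),('gripedge .182',(273,184),(252,62)),('plateLR .012',(423,378),(393,361)),('plateLL .012',(165,382),(146,368)))\
 : p,e=tri(A,f(a),B,g(b));print(n,p.round(4),round(e,4))
print('disc c',onz(A,f((282,110)),.126),'grip c',onz(A,f((279,123)),.182))
p,q=onz(A,f((286,64)),.182),onz(A,f((273,184)),.182);print('grip yaw',np.degrees(np.arctan2((p-q)[0],-(p-q)[1])))
print('block width at h=.17', np.linalg.norm(onz(A,f((251,430)),.178)-onz(A,f((326,430)),.178)), np.linalg.norm(onz(B,g((227,306)),.178)-onz(B,g((301,306)),.178)))
E
```

```text
tip(h+2) [ 0.5726 -0.0194  0.1723] 0.0001
bUL(h+8) [0.584  0.0139 0.1784] 0.0005
bUR [0.5634 0.0152 0.1773] 0.0004
bLL [0.5852 0.0354 0.177 ] 0.0003
bLR [0.5641 0.0365 0.1759] 0.0004
posttop .19 [0.5741 0.0245 0.1901] 0.0002
disc .126 [ 0.5733 -0.0277  0.1229] 0.0002
gripedge .182 [ 0.574  -0.0425  0.1619] 0.0007
plateLR .012 [0.5163 0.0703 0.013 ] 0.0011
plateLL .012 [0.635  0.0675 0.0067] 0.0005
disc c [ 0.57111381 -0.06028737  0.126     ] grip c [ 0.57125661 -0.06061442  0.182     ]
grip yaw -9.795182180473912
block width at h=.17 0.021110882355144998 0.020968230672344296
```

```bash

python3 -m inch '.12 -.005 0 0 1;.2 -.005 0 0 1;.25 -.005 0 0 1;.2 -.005 0 0 1;.11 -.005 0 0 1;.04 0 0 0 1;0 0 0 .0175 1;0 0 0 0 1'
python3 -c "
from h import *;from plant import *
s=get_state();print(s['tcp_pos'],s['eef_rot'],need(s,[.5712,-.0608,.144]))"
```

```text
time_s: 17.55
tcp_pos: [0.5713, -0.0603, 0.2742]
eef_rot: [180.0, 0.0, -99.7]
contact_force: [-0.1, -0.1, -0.1]
gripper_width: 0.0877
gripper_force: 0.0
[ 0.57133249 -0.06030142  0.27422508] [ 1.79998704e+02  4.34884796e-03 -9.97149396e+01] [0.003 0.    0.868]
```

```bash

python3 -m inch '.003 0 .1 0 1;0 0 .18 0 1;0 0 .2 0 1;0 0 .2 0 1;0 0 .12 0 1;0 0 .068 0 .8;0 0 0 0 .5;0 0 0 0 .4'
python3 -m inch '0 0 0 0 .3;0 0 0 0 .25;0 0 0 0 .22;0 0 0 0 .19;0 0 0 0 .17;0 0 0 0 .14;0 0 0 0 .12;0 0 0 0 .12' 10
```

```text
time_s: 18.55
tcp_pos: [0.5717, -0.0609, 0.1447]
eef_rot: [-179.9, 0.0, -99.7]
contact_force: [-0.1, -0.6, -0.3]
gripper_width: 0.0632
gripper_force: 0.0
time_s: 19.55
tcp_pos: [0.5715, -0.061, 0.1442]
eef_rot: [-180.0, 0.0, -99.8]
contact_force: [1.6, 0.9, -0.2]
gripper_width: 0.0137
gripper_force: 10.0
```

```bash

python3 -m inch '0 0 0 0 0;0 0 0 0 0;0 0 0 0 0;0 0 0 0 0;0 0 -.01 0 0;0 0 -.01 0 0;0 0 -.01 0 0;0 0 0 0 0' 20
python3 -m inch '0 0 -.02 0 0;0 0 -.02 0 0;0 0 -.02 0 0;0 0 -.02 0 0;0 0 -.02 0 0;0 0 -.02 0 0;0 0 0 0 0;0 0 0 0 0'
```

```text
time_s: 20.55
tcp_pos: [0.5712, -0.061, 0.1486]
eef_rot: [-180.0, 0.0, -99.8]
contact_force: [3.0, 0.5, -3.1]
gripper_width: 0.0141
gripper_force: 20.0
time_s: 21.55
tcp_pos: [0.5712, -0.0611, 0.1669]
eef_rot: [-180.0, -0.0, -99.8]
contact_force: [1.2, -0.6, -0.6]
gripper_width: 0.0136
gripper_force: 20.0
```

```bash

python3 -m inch '0 0 -.025 0 0;0 0 -.03 0 0;0 0 -.03 0 0;0 0 -.03 0 0;0 0 -.025 0 0;0 0 -.02 0 0;0 0 -.009 0 0;0 0 0 0 0'
python3 -m inch '0 0 0 0 0;0 0 0 0 0;0 0 0 0 0;0 0 0 0 0;0 0 0 0 0;0 0 0 0 0;0 0 0 0 0;0 0 0 0 0'
python3 -c "
from h import *;from plant import *
S=capture('scene');np.savez('pics/s7.npz',**S)
cv2.imwrite('pics/s7.png',cv2.resize(S['color'][185:275,270:350],None,fx=6.5,fy=6.5,interpolation=2))
print(get_state()['tcp_pos'])"
```

```text
time_s: 22.55
tcp_pos: [0.5712, -0.0611, 0.1922]
eef_rot: [-180.0, -0.0, -99.8]
contact_force: [2.1, 0.0, -1.2]
gripper_width: 0.0137
gripper_force: 20.0
time_s: 23.55
tcp_pos: [0.5712, -0.0611, 0.1919]
eef_rot: [180.0, -0.0, -99.8]
contact_force: [1.1, -0.6, -1.7]
gripper_width: 0.0138
gripper_force: 20.0
[ 0.57122426 -0.06109259  0.19194756]
```

View pics/s7.png

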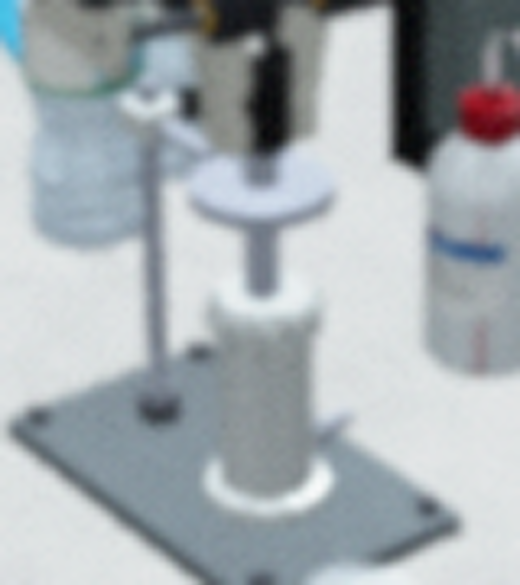

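The disc is raised clear of the barrel, with its top at about crop (262, 183). The arm tip is beside it, at about (210, 158). I compare their heights within this one view.

```bash
python3 - <<'E'
from h import *
S=dict(np.load('pics/s7.npz'))
o=np.array([.5712,-.0608,0]);y=np.array([.03,.9995,0])
F=lambda X:((proj(S,X)-[270,185])*6.5).round(0)
for h in(.165,.170,.175):
  a=o+[0,0,h]; print(h,'tip',F([a+.04*y])[0],'arm y60',F([a+.06*y])[0],'block',F([a+.085*y])[0],'blk top c',F([a+.085*y+[0,0,.008]])[0])
  t=np.linspace(0,2*np.pi,73)
  top=F([a+[.032*np.cos(k),.032*np.sin(k),.004] for k in t]);bot=F([a+[.032*np.cos(k),.032*np.sin(k),-.004] for k in t])
  print('  disc L,R,top,bottom',top[:,0].min(),top[:,0].max(),top[:,1].min(),bot[:,1].max(),'barrel top c',F([o+[0,0,.118]])[0])
G=cv2.resize(S['color'],None,fx=6.5,fy=6.5,interpolation=2).mean(2)
y0=int(185*6.5);x0=int(270*6.5)
print('col disc 235',G[y0+140:y0+240:4,x0+235].round(0).tolist());print('col block 150',G[y0+70:y0+140:4,x0+148].round(0).tolist())
print('col arm 190',G[y0+110:y0+180:4,x0+186].round(0).tolist())
E
```

```text
0.165 tip [201. 163.] arm y60 [175. 147.] block [142. 128.] blk top c [142. 112.]
  disc L,R,top,bottom 182.0 330.0 154.0 239.0 barrel top c [258. 289.]
0.17 tip [201. 153.] arm y60 [174. 137.] block [142. 118.] blk top c [141. 102.]
  disc L,R,top,bottom 182.0 330.0 144.0 229.0 barrel top c [258. 289.]
0.175 tip [201. 143.] arm y60 [174. 127.] block [142. 108.] blk top c [141.  92.]
  disc L,R,top,bottom 182.0 330.0 134.0 218.0 barrel top c [258. 289.]
col disc 235 [141.0, 140.0, 143.0, 151.0, 166.0, 182.0, 195.0, 204.0, 207.0, 208.0, 211.0, 214.0, 216.0, 217.0, 218.0, 218.0, 217.0, 207.0, 189.0, 168.0, 153.0, 153.0, 169.0, 193.0, 207.0]
col block 150 [169.0, 177.0, 183.0, 180.0, 166.0, 149.0, 141.0, 152.0, 177.0, 198.0, 212.0, 206.0, 188.0, 163.0, 148.0, 142.0, 142.0, 140.0]
col arm 190 [67.0, 78.0, 100.0, 136.0, 165.0, 190.0, 201.0, 199.0, 187.0, 172.0, 161.0, 156.0, 159.0, 161.0, 164.0, 169.0, 179.0, 188.0]
```

Several estimates put the pointer at 0.169–0.173 m. The disc is at about 0.170 m, held at 20 N with little sideways force, so I hand in.

```bash
python3 -c "
from plant import *
print(close_job())"
```

```text
the job is handed in; nothing more can be done
None
```

I handed the job in: the beaker stands rim-down on the bench about 165 mm from the barrel axis, and the gripper holds the rod at 20 N with its disc at about 0.170 m (pointer measured at 0.169–0.173 m, tolerance 5 mm). The hand-in returned no verdict, and I viewed 11 pictures, one over the limit of 10.

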